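# Swing the ring light over the heat sink and switch it on

## Robot

A 7-joint arm with a two-finger parallel gripper is mounted at the origin on a cart in front of the work surface, level with it; the furniture and walls round the work are solid. World frame = base frame: x ahead of the robot, y to its left, z up, the work surface at z = 0. Lengths are in m, angles in degrees, forces in N, time in s.
With the tool pointing down it reaches from about 0.425 to 0.875 m from the base axis. Payload 8.4 kg.
Tool frame: the origin (TCP) lies midway between the tips of the shut fingers; the grasp point (between the pads) lies 19 mm behind it; z points along the fingers, y is the line along which they close (so a half turn about z gives the same grasp; the last joint's range is limited). The gripper opens to 87 mm and grips with 3 to 60 N. Pads are 19 mm wide; open, the fingers measure 117 mm over their backs; the gripper's body (75 mm by 190 mm) begins 51 mm behind the grasp point.
Start: joints at [67.196, 19.091, 2.286, 83.961, -0.768, 76.965, -3.352], TCP at [0.191, -0.621, 0.223] pointing down, gripper open.
Joint ranges: [-147.57, 147.57], [-21.85, 119.76], [-74.77, 79.35], [14.55, 137.4], [-85.83, 265.84], [4.83, 119.75], [-152.11, 152.11]. Speed limits (degrees/s): [127.2, 127.2, 159.86, 159.86, 180, 180, 180].

## Interface

Orientations are given as [roll, pitch, yaw] about the fixed x, y, z axes, in that order (R = Rz(yaw) Ry(pitch) Rx(roll)).
In Python, from station import ctrl gives the robot as it stands. The module is installed in compiled form; this text tells all that it offers.
- The arm moves only by the shell command python3 -m pendant 'ROWS' [OPENING] [FORCE]. ROWS is JSON, one flat list of numbers, 6 for each row, row after row: the shift along the tool's x, y, z in mm, then the turn, a rotation vector about the tool's x, y, z in degrees. In form: [tx, ty, tz, rx, ry, rz, tx, ty, tz, rx, ry, rz, ...]. A call has 1 to 20 rows; each row shifts and turns the commanded pose from where the row before left it, along the tool's axes as they then stand; what a row does not reach is not made up. A row lasts 1/10 s, in which the tool goes at most 50 mm and 8.59 degrees, less where a joint would pass 70% of its speed; a pose out of reach is approached as far as the arm can. A call is refused whole if a number of a shift passes 50 or a number of a turn 8.59, either way. A call with a gripper value outside its range is refused whole. OPENING is the opening, from 0 (shut) to 1 (fully open), set as the call begins (- or left out, the last holds). The fingers move at their own pace and stop on an object; FORCE is the grip in N (left out, the last holds). Time passes only in rows, so rows that do not move let the fingers close. It gives the time, the measured TCP pose, the force, the opening and the grip force at its end, in the units of the state.
- ctrl.sense(): the state, without advancing time (a new reading comes with each control period).
- ctrl.grab_frame(name): name is "scene" or "top"; returns a dict with "img" (400x640x3 uint8, red, green, blue), "z_map" (400x640 float32, m along the optical axis (not along the pixel's ray), 0 where there is no reading), "K" (3x3 intrinsics, pixels), "k1" (the pictures are not rectified: a ray, as slopes to the right and down, at radius r is drawn at 1 + k1 r^2 times it, then the intrinsics apply), "rvec" (rotation vector, rad) and "tvec" (3), from world to camera coordinates, as OpenCV has them. Camera axes: x right, y down, z forward; pixel columns grow to the right and rows downward; lengths in m; the calibration is good to about 2 mm. A picture is of the moment at which its call begins.
- ctrl.job_done(): hands the job in; it is judged then, once.
The state is a dict: "time": time; "joint_positions": joint angles; "joint_vel": joint speeds; "tau": joint torques, N m; "eef_pos": TCP position; "tool_rot": TCP orientation; "wrist_force": force on the tool from outside, world axes, zero at the start; "torque": the same for the moment, N m; "finger_gap": finger opening in m; "gripper_force": force on a finger pad.
Only numpy, scipy, OpenCV 4.12 (cv2) and the standard library are available. Lean on these libraries where they do the work, as an engineer would, in place of code of your own. Each camera call takes 0.05 s, during which the arm holds its last target. There are 200 camera calls.

## Task

Get the inspection stand ready to look at the heat sink: push the ring light's swing arm round with a finger until the ring is centred above the finned heat sink, then press the lamp button fully down and let go, with the ring still centred there. Only push lightly and press: do not grip or lift anything, and leave the three parts in their nests and everything else standing about where it is.

Things in the scene. Friction and masses are not known exactly. Their poses are not given: they have to be found in the camera images.
- stand: Fixed inspection stand: painted grey plate 245 x 290 mm, top 10 mm above the bench. Origin at bench height under the axis of its upright post; x to the plate's back, y left, z up. The plate spans x -0.205 to 0.040, y -0.145 to 0.145. Three square nests (black frames, 48 mm inside, 3 mm high) lie 140 mm from the post axis: straight in front and 0.9 rad to either side.
- light_arm (a joint): Swing arm of the ring light, turning about the post (rad, -1.35 to 1.35). 0: along the stand's -x, to the front; positive is counterclockwise from above, to the stand's right (-y). A level dark steel bar 12 mm wide, 66 to 80 mm above the bench, from the post's round head (34 mm across, top 89 mm above the bench) to the ring. Friction about 0.06 N m: it stays where it is left.
- pivot_point (a point): Point on the arm's turning axis at the height of the middle of the bar, 73 mm above the bench.
- ring_center (a point): Centre of the ring light at the end of the swing arm, 140 mm from the turning axis, 73 mm above the bench. The black ring is 76 mm outside, 56 mm inside, open in the middle, from 65 to 81 mm above the bench; it passes over all the parts below.
- lamp_button (a joint): Spring push button of the lamp, pressed straight down (m): 0 released, 0.006 fully down, which takes 4 N; it springs back. It counts as pressed beyond 0.004.
- lamp_button_top (a point): Centre of the top face of the lamp button, 62 mm above the bench: a plain grey round button 24 mm across, standing 10 mm out of a round black collar (40 mm across) on a black block, at (0.012, 0.115) in the frame of the stand, to the left of the post.
- heatsink_b: The finned heat sink, an aluminium block 30 x 30 mm, 12 mm high with upright fins; loose, lying in one of the three nests (which one varies). Origin at the centre of its underside. Leave it where it lies.
- relay: The relay, a plain black box 22 x 28 x 24 mm high; loose, lying in one of the three nests (which one varies). Origin at the centre of its underside. Leave it where it lies.
- capacitor_0: The capacitor, an upright black cylinder 18 mm across and 32 mm high; loose, lying in one of the three nests (which one varies). Origin at the centre of its underside. Leave it where it lies.
- usb_stick: USB stick 18 x 52 x 9 mm lying on the front left of the base plate; a bystander. Origin at the centre of its underside.
- terminal_block: Terminal block 14 x 52 x 17 mm lying on the front right of the base plate; a bystander. Origin at the centre of its underside.
- solder_spool: Solder spool 64 mm across, 39 mm high, standing behind the stand; a bystander. Origin at the centre of its underside.
- glue_bottle: Glue bottle 31 mm across, 82 mm high, standing behind the stand; a bystander. Origin at the centre of its underside.
Things that resemble listed ones, but are neither listed nor needed, are in the scene too. What is shaped like the heatsink_b but brown or red is not meant.

How it is judged:
By the outcome, as a careful person would: the job done as asked, in the order asked, and still so for the second after the job is handed in, with the robot touching nothing.
It also fails if it takes over 48 s, if anything falls off the work surface, if the arm or the gripper's body presses on something with over 40 N, if the wrist force passes 120 N, or if a joint passes its speed limit or range.

## Working session

There is one attempt and no reset: what is moved stays moved. The work goes in short steps, Python scripts to look and compute and a shell command to move; the robot and the scene stay as the last step left them, time stands still between calls to the robot, and variables do not carry over. Pictures are saved under pics/ and viewed, at most 10 in all, crops included, and the job is handed in when it is done.

```bash
mkdir -p pics; cat > h.py <<'E'
import numpy as np,cv2
from station import ctrl
def grab(n):
    f=ctrl.grab_frame(n); f['R']=cv2.Rodrigues(np.array(f['rvec'],float))[0]; f['t']=np.array(f['tvec'],float).ravel(); return f
def ray(f,uv):
    K=np.array(f['K']);uv=np.atleast_2d(uv).astype(float)
    d=np.c_[(uv[:,0]-K[0,2])/K[0,0],(uv[:,1]-K[1,2])/K[1,1]]
    s=d.copy()
    for _ in range(20): s=d/(1+f['k1']*(s**2).sum(1,keepdims=True))
    return np.c_[s,np.ones(len(s))]
def plane(f,uv,z):
    d=ray(f,uv)@f['R']; c=-f['R'].T@f['t']
    return c+d*((z-c[2])/d[:,2:])
def depth(f):
    v,u=np.mgrid[:400,:640]; s=ray(f,np.c_[u.ravel(),v.ravel()])
    return ((s*f['z_map'].reshape(-1,1)-f['t'])@f['R']).reshape(400,640,3)
def proj(f,P):
    p=np.atleast_2d(P)@f['R'].T+f['t']; s=p[:,:2]/p[:,2:]; s=s*(1+f['k1']*(s**2).sum(1,keepdims=True))
    K=np.array(f['K']); return s*[K[0,0],K[1,1]]+[K[0,2],K[1,2]]
E
python3 - <<'E'
from h import *
import pickle
for n in("top","scene"):
    f=grab(n); pickle.dump(f,open(n+'.pkl','wb')); cv2.imwrite(f'pics/{n}0.png',f['img'][:,:,::-1]); print(n,-f['R'].T@f['t'],f['k1'])
s=ctrl.sense();print(s['time'],s['eef_pos'],s['tool_rot'])
E
```

```text
top [ 0.50035272 -0.2271219   0.95545735] -0.07429672710213832
scene [ 0.27208656 -0.87640994  0.53992046] -0.04073114216448842
0.1 [ 0.19118602 -0.62080896  0.2217526 ] [-1.79916122e+02  5.66686713e-03  1.71191771e+01]
```

View pics/top0.png

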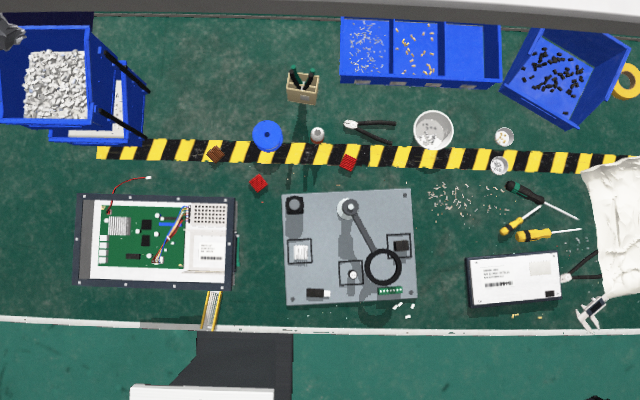

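View pics/scene0.png

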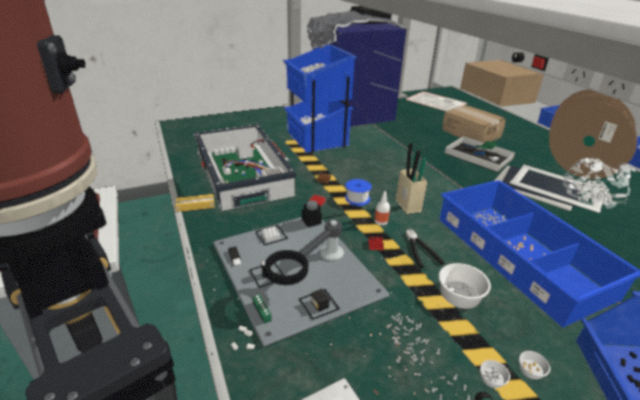

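Top view: the post head is near (347,207), the ring near (382,266) and the button near (294,205). The silver finned block is in the left nest at (300,250), the black capacitor in the middle nest at (350,272), and the relay in the right nest at (400,245). Look-alikes are brown (215,154) and red (258,183), (347,161), all outside the stand. The aluminium one at (300,250) fits; I'll confirm it in a crop and measure.

```bash
python3 - <<'E'
from h import *
import pickle
f=pickle.load(open('top.pkl','rb')); im=f['img']
c=cv2.resize(im[180:315,270:425,::-1],None,fx=5,fy=4.4,interpolation=cv2.INTER_CUBIC)[:, :]
c=cv2.resize(im[180:315,270:425,::-1],None,fx=4.4,fy=4.4,interpolation=cv2.INTER_CUBIC); cv2.imwrite('pics/crop1.png',c)
P=depth(f); x,y,z=P[...,0],P[...,1],P[...,2]
v,u=np.mgrid[:400,:640]; box=(u>275)&(u<420)&(v>185)&(v<310)
def info(n,m):
    m=m&box; n2,l,st,ce=cv2.connectedComponentsWithStats(m.astype(np.uint8)); 
    for i in range(1,n2):
        if st[i,4]>25:
            q=P[l==i]; (r,_)=cv2.minEnclosingCircle(q[:,:2].astype(np.float32)),0; print(n,st[i],ce[i].round(1),'zmed',np.median(q[:,2]).round(4),'circ',np.round(r[0],4),round(r[1],4))
info('head',(z>.084)&(z<.1)); info('ring+bar',(z>.06)&(z<.084)); info('block',(z>.03)&(z<.07)&(u<320)); info('btn',(z>.057)&(z<.068)&(u<320))
g=im.astype(int); info('sinkbright',(g.min(2)>185)&(z<.04)); info('parts',(z>.015)&(z<.04))
# plate corners
lab=box&(abs(z-.01)<.004)
q=P[(abs(z-.01)<.004)&(u>265)&(u<430)&(v>175)&(v<320)&(g.max(2)-g.min(2)<25)&(g.mean(2)>90)]
print(cv2.minAreaRect(q[:,:2].astype(np.float32)), np.median(q[:,2]))
E
```

```text
head [342 199  17  17 173] [350.2 206.8] zmed 0.086 circ [ 0.5562 -0.3098] 0.0172
ring+bar [289 199  11  12  96] [293.8 204.5] zmed 0.0635 circ [ 0.5601 -0.1942] 0.0116
ring+bar [348 210  54  76 731] [375.3 253.7] zmed 0.0815 circ [ 0.4782 -0.3587] 0.0842
block [285 196  19  19 303] [294. 205.] zmed 0.0546 circ [ 0.5594 -0.1939] 0.0234
btn [289 199  11  12 101] [293.9 204.4] zmed 0.0634 circ [ 0.5605 -0.1945] 0.0121
sinkbright [337 198  12  18  83] [340.6 206. ] zmed 0.0192 circ [ 0.5619 -0.303 ] 0.0214
sinkbright [293 245  15  15 195] [300.  251.5] zmed 0.0171 circ [ 0.4594 -0.2098] 0.0197
sinkbright [324 290   7   7  47] [326.9 293. ] zmed 0.0182 circ [ 0.3723 -0.2696] 0.0093
sinkbright [393 302  10   7  27] [397.4 305.1] zmed 0.0059 circ [ 0.3465 -0.4272] 0.0114
parts [337 198  15  22 130] [342.2 210.2] zmed 0.0195 circ [ 0.557  -0.3096] 0.0237
parts [393 240  16  12 154] [400.9 245.7] zmed 0.0355 circ [ 0.4793 -0.4276] 0.0169
parts [293 245  16  15 157] [300.2 252.1] zmed 0.0189 circ [ 0.4585 -0.2101] 0.0201
parts [377 285  27  10 190] [389.7 289.7] zmed 0.0284 circ [ 0.3836 -0.408 ] 0.0294
parts [306 286  24  12 193] [316.6 292.1] zmed 0.0203 circ [ 0.3751 -0.2494] 0.0262
((0.4750213921070099, -0.3195776343345642), (0.3290705382823944, 0.28519532084465027), 85.33089447021484) 0.011521183595516852
```

View pics/crop1.png

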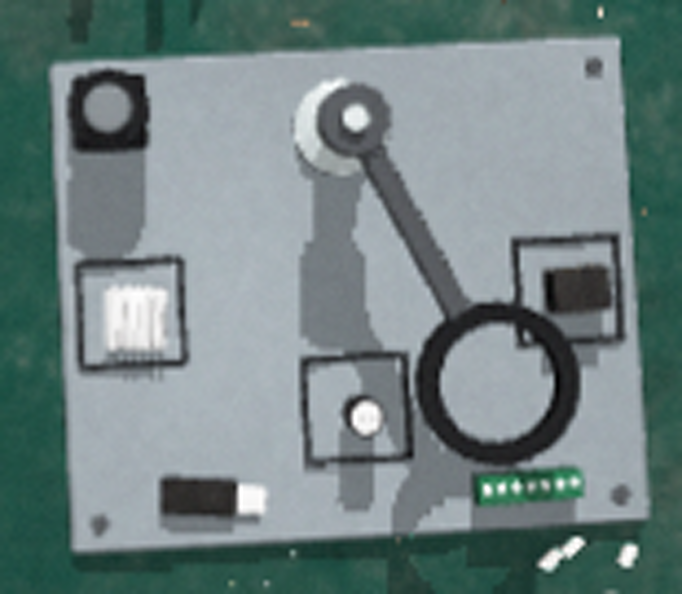

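The crop confirms the silver finned block in the left nest at crop (136,318), with the capacitor in the middle and the relay on the right. Next I refine the post, ring and sink positions and work out the approach.

```bash
cat > m.py <<'E'
from h import *
def ring(f,verbose=1):
    P=depth(f); v,u=np.mgrid[:400,:640]; b=(u>275)&(u<425)&(v>185)&(v<312); z=P[...,2]; g=f['img'].astype(int)
    hd=b&(z>.084)&(z<.1)&(np.hypot(P[...,0]-.556,P[...,1]+.31)<.025); uv=np.c_[u[hd],v[hd]].astype(np.float32)
    c,_=cv2.minEnclosingCircle(uv); post=plane(f,c,.089)[0,:2]
    d=np.hypot(P[...,0]-post[0],P[...,1]-post[1])
    rm=b&(z>.065)&(z<.1)&(d>.108)&(d<.19)&(g.max(2)<70)
    n,l,st,ce=cv2.connectedComponentsWithStats(rm.astype(np.uint8)); i=1+np.argmax(st[1:,4]); 
    c,r=cv2.minEnclosingCircle(np.c_[u[l==i],v[l==i]].astype(np.float32)); rc=plane(f,c,.079)[0,:2]
    cnt,_=cv2.findContours((l==i).astype(np.uint8),cv2.RETR_CCOMP,cv2.CHAIN_APPROX_NONE)
    w=rc-post; a=np.degrees(np.arctan2(w[1],w[0]))%360
    print('post',post.round(4),'ring px',np.round(c,1),round(r,1),rc.round(4),'R',np.hypot(*w).round(4),'ang',a.round(2))
    for k in cnt:
        if len(k)>25: 
            (cc,ax,_)=cv2.fitEllipse(k); q=plane(f,cc,.081)[0,:2]; w=q-post; print('  ellipse',np.round(cc,1),np.round(ax,1),q.round(4),'R',np.hypot(*w).round(4),'ang',(np.degrees(np.arctan2(w[1],w[0]))%360).round(2))
    return post,a
E
python3 - <<'E'
from m import *
import pickle
f=pickle.load(open('top.pkl','rb')); g=f['img'].astype(int); post,a=ring(f)
def rel(n,p): w=p-post; print(n,p.round(4),'R',np.hypot(*w).round(4),'ang',np.degrees(np.arctan2(w[1],w[0])).round(2)%360)
v,u=np.mgrid[:400,:640]
m=(g.min(2)>175)&(u>288)&(u<313)&(v>240)&(v<266); rr=cv2.minAreaRect(np.c_[u[m],v[m]].astype(np.float32)); print(rr)
rel('sink',plane(f,rr[0],.022)[0,:2])
k=(g.max(2)<60)&(u>283)&(u<318)&(v>234)&(v<268); rr=cv2.minAreaRect(np.c_[u[k],v[k]].astype(np.float32)); print(rr)
rel('nest',plane(f,rr[0],.013)[0,:2])
rel('button',plane(f,[293.8,204.5],.062)[0,:2])
s=pickle.load(open('scene.pkl','rb'));sg=s['img'].astype(int)
m=(sg.min(2)>165)*1; m[:,:255]=0;m[:,288:]=0;m[:222]=0;m[245:]=0; m=m.astype(bool); print(m.sum()); rr=cv2.minAreaRect(np.c_[u[m],v[m]].astype(np.float32)); print(rr); rel('sink scene',plane(s,rr[0],.02)[0,:2])
E
```

```text
post [ 0.5559 -0.3095] ring px [382.7 266.6] 18.5 [ 0.4367 -0.3798] R 0.1384 ang 210.53
  ellipse [383.  267.3] [33.8 36.4] [ 0.4355 -0.3802] R 0.1397 ang 210.43
  ellipse [382.3 266.6] [27.  28.8] [ 0.4368 -0.3787] R 0.1378 ang 210.15
((300.5, 251.5), (15.0, 15.0), 90.0)
sink [ 0.4609 -0.2101] R 0.1375 ang 133.73
((299.5, 251.0), (24.0, 23.0), 90.0)
nest [ 0.4616 -0.2078] R 0.1387 ang 132.85
button [ 0.5599 -0.194 ] R 0.1155 ang 88.03
136
((271.32354736328125, 232.7941436767578), (10.429031372070312, 14.309601783752441), 75.96376037597656)
sink scene [ 0.4613 -0.2162] R 0.1328 ang 135.43
```

```bash
python3 -m pendant '[30.7,-10.6,0,0,0,0,30.7,-10.6,0,0,0,0,30.7,-10.6,0,0,0,0,30.7,-10.6,0,0,0,0,30.7,-10.6,0,0,0,0,30.7,-10.6,0,0,0,0,30.7,-10.6,0,0,0,0,30.7,-10.6,0,0,0,0,30.7,-10.6,0,0,0,0,30.7,-10.6,0,0,0,0,30.7,-10.6,0,0,0,0,30.7,-10.6,0,0,0,0,0,0,0,0,0,-6.65,0,0,0,0,0,-6.65,0,0,0,0,0,0,0,0,0,0,0,0,0,0,0,0,0,0]' 0
```

```text
time: 1.8
eef_pos: [0.5057, -0.3914, 0.2224]
tool_rot: [-180.0, 0.0, 30.2]
wrist_force: [-0.0, 0.5, -0.0]
finger_gap: -0.0
gripper_force: 0.0
```

```bash
python3 -m pendant '[0,0,25,0,0,0,0,0,25,0,0,0,0,0,25,0,0,0,0,0,25,0,0,0,0,0,25,0,0,0,0,0,20,0,0,0,0,0,15,0,0,0,0,0,6,0,0,0,0,0,0,0,0,0,0,0,0,0,0,0]'; python3 - <<'E'
from m import *
f=grab('top'); cv2.imwrite('pics/t2.png',cv2.resize(f['img'][170:330,260:440,::-1],None,fx=3.5,fy=3.5)); P=depth(f)
E
```

```text
time: 2.8
eef_pos: [0.5065, -0.3916, 0.0575]
tool_rot: [179.9, -0.0, 30.4]
wrist_force: [-0.1, 0.3, 0.4]
finger_gap: 0.0005
gripper_force: 0.0
```

View pics/t2.png

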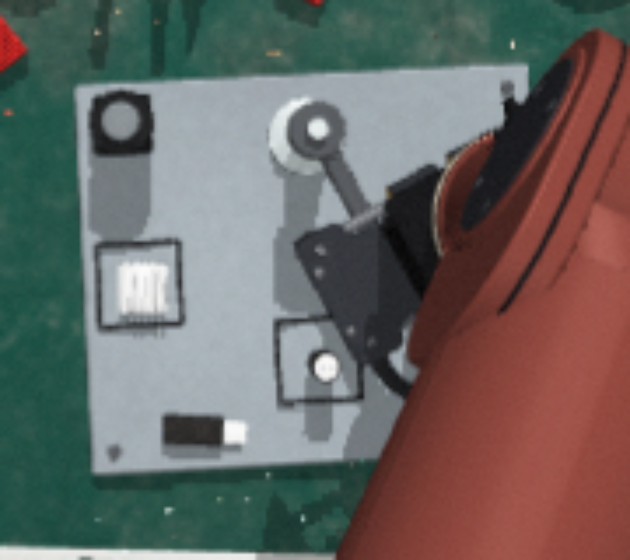

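```bash
python3 -m pendant '[0,-5,0,0,0,0,0,-5,0,0,0,0,0,-5,0,0,0,0,0,-5,0,0,0,0,0,-2,0,0,0,0,0,-2,0,0,0,0,-0.98,-4.48,0,0,0,3,-0.98,-4.48,0,0,0,3,-0.98,-4.48,0,0,0,3,-0.98,-4.48,0,0,0,3,-0.98,-4.48,0,0,0,3,-0.98,-4.48,0,0,0,3,-0.98,-4.48,0,0,0,3,-0.98,-4.48,0,0,0,3,-0.98,-4.48,0,0,0,3,-0.98,-4.48,0,0,0,3,0,0,0,0,0,0]'; python3 - <<'E'
from m import *
f=grab('top'); cv2.imwrite('pics/t3.png',cv2.resize(f['img'][170:330,260:440,::-1],None,fx=3.5,fy=3.5)); s=ctrl.sense();p=s['eef_pos'];w=np.array(p[:2])-[.5559,-.3095];print(np.hypot(*w),np.degrees(np.arctan2(w[1],w[0]))%360,s['tool_rot'][2])
try: ring(f)
except Exception as e: print(e)
E
```

```text
time: 4.55
eef_pos: [0.4717, -0.3305, 0.0566]
tool_rot: [-180.0, -0.0, 0.4]
wrist_force: [0.6, 0.1, -0.5]
finger_gap: 0.0007
gripper_force: 0.0
0.08683870973330976 194.18396961661497 0.502964003362899
post [ 0.5532 -0.3092] ring px [335.5 273.5] 6.0 [ 0.4205 -0.2836] R 0.1351 ang 169.05
  ellipse [335.1 271.8] [ 4.  12.3] [ 0.4242 -0.2825] R 0.1317 ang 168.29
```

View pics/t3.png

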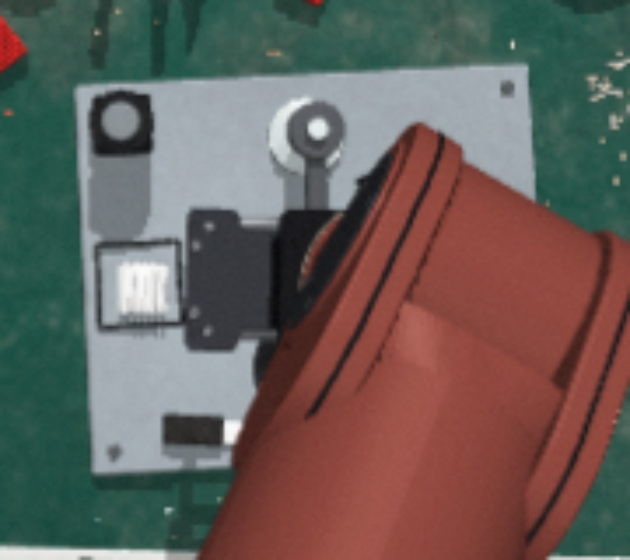

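The bar has followed the finger and now points to about 180° (at t3 pixel (315,180)), with light contact. I continue round, stop short at first, and back off to look.

```bash
python3 -m pendant '[-0.98,-4.48,0,0,0,3,-0.98,-4.48,0,0,0,3,-0.98,-4.48,0,0,0,3,-0.98,-4.48,0,0,0,3,-0.98,-4.48,0,0,0,3,-0.98,-4.48,0,0,0,3,-0.98,-4.48,0,0,0,3,-0.98,-4.48,0,0,0,3,-0.98,-4.48,0,0,0,3,-0.98,-4.48,0,0,0,3,-0.98,-4.48,0,0,0,3,-0.98,-4.48,0,0,0,3,-0.35,-1.49,0,0,0,1,-0.35,-1.49,0,0,0,1,-0.35,-1.49,0,0,0,1,-0.35,-1.49,0,0,0,1,-0.35,-1.49,0,0,0,1,-0.35,-1.49,0,0,0,1,0,0,0,0,0,0]'; python3 - <<'E'
from m import *
f=grab('top'); cv2.imwrite('pics/t4.png',cv2.resize(f['img'][170:330,260:440,::-1],None,fx=3.5,fy=3.5)); s=ctrl.sense();p=s['eef_pos'];w=np.array(p[:2])-[.5559,-.3095];print(np.hypot(*w),np.degrees(np.arctan2(w[1],w[0]))%360,s['tool_rot'][2])
try: ring(f)
except Exception as e: print(e)
E
```

```text
time: 6.5
eef_pos: [0.4792, -0.2682, 0.0565]
tool_rot: [-180.0, 0.0, -41.6]
wrist_force: [-0.2, 0.0, -0.6]
finger_gap: 0.0002
gripper_force: 0.1
0.08717601599299915 151.77650415540407 -41.56154744416767
post [ 0.5564 -0.309 ] ring px [293.5 255. ] 12.5 [ 0.4559 -0.1972] R 0.1504 ang 131.95
  ellipse [292.2 254.3] [ 8.2 21.5] [ 0.4573 -0.1946] R 0.1514 ang 130.91
```

View pics/t4.png

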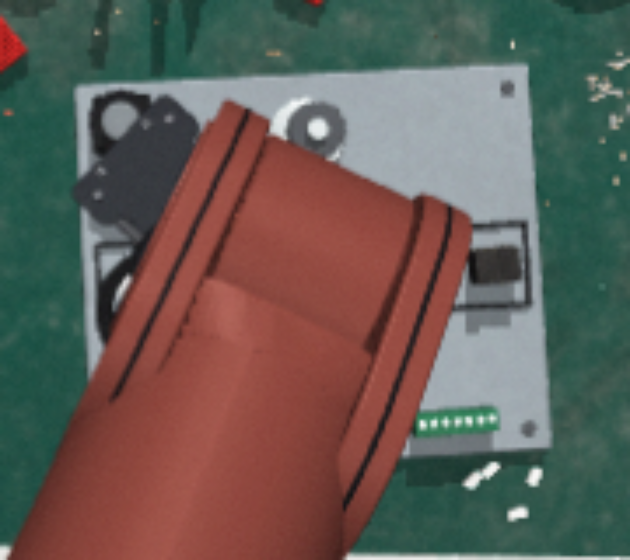

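```bash
python3 -m pendant '[0,5,0,0,0,0,0,10,0,0,0,0,0,15,0,0,0,0,0,0,-20,0,0,0,0,0,-30,0,0,0,0,0,-30,0,0,0,0,0,-20,0,0,0,20,24,0,0,0,0,20,24,0,0,0,0,20,24,0,0,0,0,20,24,0,0,0,0,20,24,0,0,0,0,20,24,0,0,0,0,20,24,0,0,0,0,0,0,0,0,0,0,0,0,0,0,0,0]'; python3 - <<'E'
from m import *
f=grab('top'); cv2.imwrite('pics/t5.png',cv2.resize(f['img'][170:330,260:440,::-1],None,fx=3.5,fy=3.5)); ring(f)
E
```

```text
time: 8.15
eef_pos: [0.4506, -0.5108, 0.156]
tool_rot: [180.0, 0.1, -41.7]
wrist_force: [0.3, 1.3, 0.1]
finger_gap: 0.0004
gripper_force: 0.0
post [ 0.5566 -0.3092] ring px [305.3 258.5] 18.5 [ 0.4494 -0.2214] R 0.1385 ang 140.69
  ellipse [305.2 258.8] [32.3 34. ] [ 0.4488 -0.2211] R 0.1391 ang 140.74
```

View pics/t5.png

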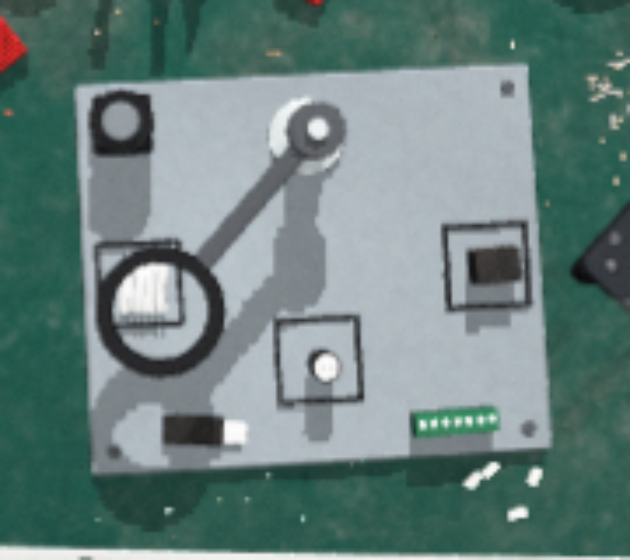

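The ring is at t5 (160,310), still about 7° short of the sink at (143,290). I return along the same path to contact and push another 7.3°.

```bash
python3 -m pendant '[-20,-24,0,0,0,0,-20,-24,0,0,0,0,-20,-24,0,0,0,0,-20,-24,0,0,0,0,-20,-24,0,0,0,0,-20,-24,0,0,0,0,-20,-24,0,0,0,0,0,0,20,0,0,0,0,0,30,0,0,0,0,0,30,0,0,0,0,0,20,0,0,0,0,-13,0,0,0,0,0,-10,0,0,0,0,0,-4,0,0,0,0,0,-3,0,0,0,0,0,0,0,0,0,0]' && python3 -m pendant '[-0.35,-1.49,0,0,0,1,-0.35,-1.49,0,0,0,1,-0.35,-1.49,0,0,0,1,-0.35,-1.49,0,0,0,1,-0.35,-1.49,0,0,0,1,-0.35,-1.49,0,0,0,1,-0.35,-1.49,0,0,0,1,-0.1,-0.45,0,0,0,0.3,0,0,0,0,0,0,0,0,0,0,0,0,0,5,0,0,0,0,0,10,0,0,0,0,0,15,0,0,0,0,0,0,-20,0,0,0,0,0,-30,0,0,0,0,0,-30,0,0,0,0,0,-20,0,0,0]' && python3 -m pendant '[20,24,0,0,0,0,20,24,0,0,0,0,20,24,0,0,0,0,20,24,0,0,0,0,20,24,0,0,0,0,20,24,0,0,0,0,20,24,0,0,0,0,0,0,0,0,0,0,0,0,0,0,0,0]'; python3 - <<'E'
from m import *
f=grab('top'); cv2.imwrite('pics/t6.png',cv2.resize(f['img'][180:315,270:425,::-1],None,fx=4.4,fy=4.4,interpolation=cv2.INTER_CUBIC)); post,a=ring(f)
v,u=np.mgrid[:400,:640];g=f['img'].astype(int)
m=(g.min(2)>175)&(u>288)&(u<313)&(v>240)&(v<266); rr=cv2.minAreaRect(np.c_[u[m],v[m]].astype(np.float32)); w=plane(f,rr[0],.022)[0,:2]-post; print(rr,w+post,np.hypot(*w),np.degrees(np.arctan2(w[1],w[0])))
E
```

```text
time: 9.8
eef_pos: [0.4799, -0.2683, 0.0575]
tool_rot: [-180.0, -0.1, -41.5]
wrist_force: [-0.5, -0.4, 0.4]
finger_gap: 0.0005
gripper_force: 0.0
time: 11.5
eef_pos: [0.4616, -0.2803, 0.1587]
tool_rot: [-180.0, -0.1, -49.0]
wrist_force: [-0.1, -0.5, -0.6]
finger_gap: 0.0004
gripper_force: 0.0
time: 12.4
eef_pos: [0.426, -0.4958, 0.1561]
tool_rot: [180.0, 0.1, -49.0]
wrist_force: [-1.1, 0.0, 0.6]
finger_gap: 0.0006
gripper_force: 0.0
post [ 0.5541 -0.3061] ring px [298.8 253.1] 18.5 [ 0.4601 -0.2078] R 0.1361 ang 133.71
  ellipse [298.6 253.1] [32.5 33.7] [ 0.4601 -0.2075] R 0.1362 ang 133.62
((301.5, 251.5), (17.0, 15.0), 0.0) [ 0.46096251 -0.21230284] 0.13221262487657953 134.78057800454795
```

View pics/t6.png

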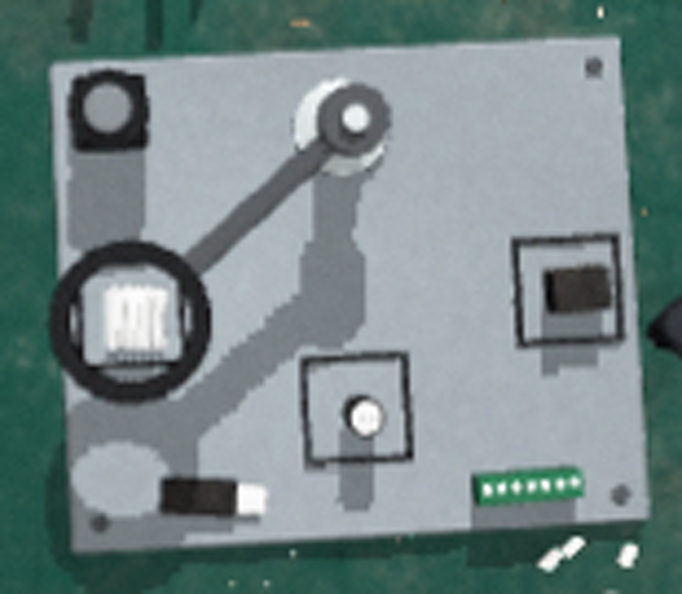

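The ring at crop (131,320) is centred over the sink at (135,318), within about 1°. Next is the button at about (0.560, -0.194).

```bash
python3 -m pendant '[-10,-21.4,0,0,0,0,-10,-21.4,0,0,0,0,-10,-21.4,0,0,0,0,-10,-21.4,0,0,0,0,-10,-21.4,0,0,0,0,-10,-21.4,0,0,0,0,-10,-21.4,0,0,0,0,-10,-21.4,0,0,0,0,-10,-21.4,0,0,0,0,-10,-21.4,0,0,0,0,-10,-21.4,0,0,0,0,-10,-21.4,0,0,0,0,-10,-21.4,0,0,0,0,-10,-21.4,0,0,0,0,0,0,25,0,0,0,0,0,25,0,0,0,0,0,20,0,0,0,0,0,10,0,0,0,0,0,0,0,0,0,0,0,0,0,0,0]'
```

```text
time: 14.45
eef_pos: [0.5618, -0.192, 0.0775]
tool_rot: [-180.0, -0.0, -48.9]
wrist_force: [0.1, 0.2, 0.5]
finger_gap: 0.0006
gripper_force: 0.0
```

```bash
python3 -m pendant '[0,2.6,8,0,0,0,0,0,6,0,0,0,0,0,2,0,0,0,0,0,2,0,0,0,0,0,2,0,0,0,0,0,0,0,0,0]'
```

```text
time: 15.05
eef_pos: [0.5593, -0.1942, 0.0566]
tool_rot: [180.0, 0.0, -48.9]
wrist_force: [-2.7, -1.6, 3.2]
finger_gap: 0.0005
gripper_force: 1.9
```

```bash
python3 -m pendant '[0,0,1,0,0,0,0,0,0.5,0,0,0,0,0,0,0,0,0,0,0,0,0,0,0]'
```

```text
time: 15.45
eef_pos: [0.5594, -0.1942, 0.0563]
tool_rot: [180.0, -0.0, -48.9]
wrist_force: [-6.8, -0.8, 14.8]
finger_gap: 0.0004
gripper_force: 7.0
```

The force rises sharply with no further travel, so the button is at its stop. Release and move clear.

```bash
python3 -m pendant '[0,0,-4,0,0,0,0,0,-10,0,0,0,0,0,-25,0,0,0,0,0,-30,0,0,0,0,0,-30,0,0,0,12,20,0,0,0,0,12,24,0,0,0,0,12,24,0,0,0,0,12,24,0,0,0,0,12,24,0,0,0,0,12,24,0,0,0,0,12,24,0,0,0,0,12,24,0,0,0,0,12,24,0,0,0,0,12,24,0,0,0,0,12,24,0,0,0,0,12,24,0,0,0,0,0,0,0,0,0,0,0,0,0,0,0,0]'; python3 - <<'E'
from m import *
f=grab('top'); cv2.imwrite('pics/t7.png',cv2.resize(f['img'][180:315,270:425,::-1],None,fx=4.4,fy=4.4,interpolation=cv2.INTER_CUBIC)); post,a=ring(f)
P=depth(f); print('button z',np.median(P[201:208,291:297,2]))
E
```

```text
time: 17.35
eef_pos: [0.4402, -0.4893, 0.1541]
tool_rot: [-180.0, 0.0, -48.9]
wrist_force: [0.3, -0.5, 0.2]
finger_gap: 0.0004
gripper_force: 0.0
post [ 0.5564 -0.309 ] ring px [298.8 252.8] 18.5 [ 0.4607 -0.2077] R 0.1394 ang 133.38
  ellipse [298.6 253.1] [34.5 36.3] [ 0.4601 -0.2074] R 0.14 ang 133.46
  ellipse [299.3 252.7] [28.3 28.9] [ 0.461  -0.2088] R 0.1384 ang 133.6
button z 0.06343982158182151
```

View pics/t7.png

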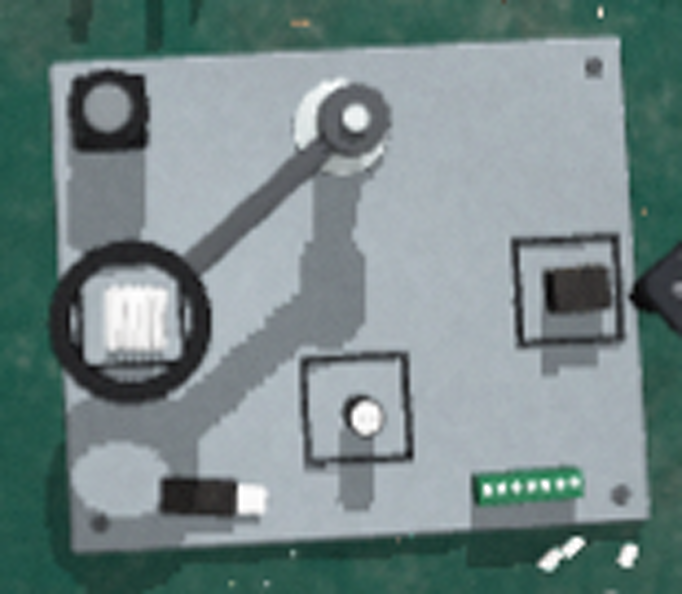

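The ring at (131,320) is still centred over the sink at (135,318), the button is back up, and nothing else has moved.

```bash
python3 -c "
from station import ctrl
print(ctrl.job_done())"
```

```text
the job is handed in; nothing more can be done
None
```

The job is handed in at about 17 s: the camera shows the ring centred over the heat sink to within about 1° (2–3 mm), the lamp button was pressed to its stop and sprang back, and nothing else on the stand moved.

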